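# Set the mortising hold-down to a rail with a quarter turn of running clearance

## Robot

A 6-joint arm with a two-finger parallel gripper is mounted at the origin on a cart in front of the work surface, level with it; the furniture and walls round the work are solid. World frame = base frame: x ahead of the robot, y to its left, z up, the work surface at z = 0. Lengths are in mm, angles in rad, forces in N, time in s.
With the tool pointing down it reaches from about 300 to 875 mm from the base axis. Payload 6.4 kg.
Tool frame: the origin (TCP) lies midway between the tips of the shut fingers; the grasp point (between the pads) lies 19 mm behind it (arm.grasp_offset is the distance from the TCP to the grasp point, in mm); z points along the fingers, y is the line along which they close (so a half turn about z gives the same grasp; the last joint's range is limited). The gripper opens to 88 mm and grips with 3 to 60 N. Pads are 18 mm wide; open, the fingers measure 123 mm over their backs; the gripper's body (75 mm by 187 mm) begins 45 mm behind the grasp point.
Start: joints at [1.112, 0.181, 1.607, -0, 1.354, -0.206], TCP at [143.804, 556.742, 238.714] pointing down, gripper open.
Joint ranges: [-2.99, 2.99], [-0.89, 2.07], [0.3, 2.58], [-1.14, 4.28], [0, 2.63], [-3.12, 3.12]. Speed limits (rad/s): [2.57, 2.57, 3.01, 3.14, 3.14, 3.14].

## Interface

Orientations are given as a unit quaternion [x, y, z, w].
In Python, from plant import readout, eyes, ticket, arm gives the robot as it stands. The module is installed in compiled form; this text tells all that it offers.
- The arm moves only by the tool apply_moves, never from a script. Its arguments are lists of equal length, an entry for each row: "dp": the shift along the tool's x, y, z in cm, a list of three; "rot": the turn, a rotation vector about the tool's x, y, z in degrees, a list of three; "gripper": the closure, from -1 (fully open) to 1 (shut). A call has 1 to 8 rows; each row shifts and turns the commanded pose from where the row before left it, along the tool's axes as they then stand; what a row does not reach is not made up. A row lasts 1/10 s, in which the tool goes at most 50 mm and 8.59 degrees, less where a joint would pass 70% of its speed; a pose out of reach is approached as far as the arm can. A call is refused whole if a number of a shift passes 5 or a number of a turn 8.59, either way. A call with a gripper value outside its range is refused whole. The fingers move at their own pace and stop on an object; "grip_force" is the grip in N (left out, the last holds). Time passes only in rows, so rows that do not move let the fingers close. It gives the time, the measured TCP pose, the force, the opening and the grip force at its end, in the units of the state.
- readout.get_state(): the state, without advancing time (a new reading comes with each control period).
- eyes.camera(name): name is "scene" or "top" or "wrist"; returns a dict with "color" (400x640x3 uint8, blue, green, red), "vertical_fov" (degrees; the focal length in pixels is half the picture's height over the tangent of half this angle, whatever the lens; pixels are square), "cx", "cy" (the principal point, pixels), "k1" (the pictures are not rectified: a ray, as slopes to the right and down, at radius r is drawn at 1 + k1 r^2 times it, then the intrinsics apply), "extrinsics" (4x4, takes a point from camera to world coordinates). Camera axes: x right, y down, z forward; pixel columns grow to the right and rows downward; lengths in mm; the calibration is good to about 2 mm. A picture is of the moment at which its call begins. There is no depth.
- ticket.close_job(): hands the job in; it is judged then, once.
The state is a dict: "time": time; "joint_pos": joint angles; "qd": joint speeds; "joint_efforts": joint torques, N m; "tcp_pos": TCP position; "ee_rot": TCP orientation; "ft_force": force on the tool from outside, world axes, zero at the start; "moment": the same for the moment, N m; "finger_gap": finger opening in mm; "grasp_force": force on a finger pad.
Only numpy, scipy, OpenCV 4.12 (cv2) and the standard library are available. Lean on these libraries where they do the work, as an engineer would, in place of code of your own. Each camera call takes 0.05 s, during which the arm holds its last target. There are 200 camera calls.

## Task

Set the screw hold-down of the mortising fixture for a batch of rails: lay the loose stained rail flat on the fixture's base, against the fence and under the raised shoe with its end up to the stop, then turn the black knob clockwise until the shoe seats hard on the rail. Now back the knob off a quarter turn, so that rails can slide under the shoe, and finish still gripping the knob and holding it there for the lock nut to be done up; leave the other things on the bench alone.

Things in the scene. Friction and masses are not known exactly. Their poses are not given: they have to be found in the camera images.
- rail: the workpiece: a straight wooden rail of square section, 34 x 240 x 34 mm, stained dark on some of its faces, 0.12 to 0.25 kg, loose. Origin at the centre of its underside, own y along its length, z up. It starts flat on the bench to the right of the fixture, pointing roughly away from the robot
- rail_mid (a point): the middle of the rail's solid (17 mm above its underside, 120 mm from either end)
- fixture: fixed mortising fixture: plywood base board 150 x 200 mm, 18 mm thick, with a green cast arm on a steel post that carries the hold-down screw. Origin on the bench straight below the screw; own y along the rail's place, own x towards the fence and post, away from the robot within its yaw of up to 0.3. The base covers x -55..95, y -150..50 mm; nothing stands on it where y is below -52 mm
- fence (a point): middle of the wooden fence's lower front edge, at x 17, y 0, z 18 mm on the fixture. The fence's face looks to the fixture's -x, runs from y -52 to +50 and is 28 mm high above the base
- stop (a point): the dark steel stop at the fence's left end: its face looks to the fixture's -y at y = +25 mm, x -18..16, 26 mm high above the base; this point is the middle of the face's lower edge, z 18 mm
- bracket_nose (a point): front end of the green arm over the shoe, at x -31, y 0, z 104 mm on the fixture. The arm and its bosses lie between z = 90 and 118 mm, x -31..87, |y| up to 21 (a small bolt reaches y = 31 at the post, which stands at x 66); below it the rail's place is open to the front (-x) and to the right (-y)
- rail_place (a point): where the middle of the rail (rail_mid) belongs: on the fixture at x 0, y -95, z 35 mm, the rail lying along the fixture's y on the base, its side touching the fence and its one end the stop; either end may be at the stop and any long face down. The rail's other end overhangs the base by 65 mm
- shoe: forked steel shoe below the screw, x -28..13, y -26..20 mm in the fixture's frame, toes turned up towards -y where the rail slides in. Origin on the screw's axis, level with its flat underside. It rises and falls with the knob, 6 mm for a full turn, without turning; at the start it is 1.7 to 3.6 mm higher than the top of a rail lying on the base
- knob: fluted round black knob, 39 mm across and 26 mm high, with a white index mark on its top; it is fixed on the vertical screw, with a brass lock nut, 23 mm across, below it. Its side can be gripped at any angle; the room between its underside and the arm below is at least 20 mm. Origin at the shoe's underside, on the axis
- knob_grip (a point): the middle of the knob, on its axis, 13 mm below its top; 151 mm above the bench when seated, up to 4 mm higher before
- knob_turn (a joint): angle of the knob in rad, growing clockwise as seen from above, which lowers the shoe. It starts between 0.8 and 2.8 and comes up hard at 5.0, with the shoe pressed on the rail (first touch at about 4.6). It turns stiffly (0.06 N m) and stays where it is left
- marking_gauge: bystander, loose: wooden marking gauge, 60 x 220 x 73 mm
- mallet: bystander, loose: joiner's wooden mallet, 328 mm long, 66 mm high
- spanner: bystander, loose: flat open-ended spanner for the lock nut, 144 mm long, 5 mm thick
- screw_tin: bystander, loose: closed blue tin box, 96 x 134 x 45 mm, behind the fixture
- pencil_1: bystander, loose: yellow pencil, 171 mm long, at the left front

How it is judged (in metres and radians):
On the way, in this order (a step that is already met when the one before it is completed fails the run):
1. the rail lies flat on the base, against the fence and up to the stop, under the shoe (x of rail_mid in the frame of rail_place between -0.005 and 0.005 m and y of rail_mid in the frame of rail_place between -0.005 and 0.005 m and z of rail_mid in the frame of rail_place between -0.004 and 0.004 m and angle between the y axis of rail and the y axis of fixture, either way round below 0.06 rad), for 0.2 s.
2. the knob is turned clockwise until the shoe seats hard on the rail (all of step 1 and value of joint knob_turn above 4.88 rad and contact force between shoe and rail above 2 N), for 0.1 s.
At the end, for the whole second after the job is handed in: The knob stands still a quarter turn (1.57 rad, give or take 0.4) back from its seat, gripped by the fingers with over 2 N; the shoe is clear of the rail; the rail still lies on the base within 5 mm of its place against fence and stop and within 0.06 rad of the fence's line (all of step 1 and value of joint knob_turn between 3.03 and 3.83 rad and velocity of joint knob_turn between -0.1 and 0.1 rad/s and contact force between each of shoe, the fingers and rail below 0.5 N and contact force between the fingers and knob above 2 N); the arm keeps its last pose, push and grip.
It fails at once if a bystander is shifted by more than 3 cm (distance of any of marking_gauge, mallet, spanner, screw_tin, pencil_1 from where it was at the start of the episode above 0.03 m).
It also fails if it takes over 64 s, if anything falls off the work surface, if the arm or the gripper's body presses on something with over 40 N, if the wrist force passes 120 N, or if a joint passes its speed limit or range.

## Working session

There is one attempt and no reset: what is moved stays moved. The work goes in short steps, Python scripts to look and compute and a tool call to move; the robot and the scene stay as the last step left them, time stands still between calls to the robot, and variables do not carry over. Pictures are saved under pics/ and viewed, at most 10 in all, crops included, and the job is handed in when it is done.

Besides the shell and the picture viewer there is one more tool, called after "Request:" as name(argument=value, ...) on one line, values as JSON. apply_moves: Moves the arm, as the interface text tells. Its arguments: {"type":"object","properties":{"dp":{"type":"array"},"rot":{"type":"array"},"gripper":{"type":"array"},"grip_force":{"type":"number"}},"required":["dp","rot","gripper"]}

```bash
mkdir -p pics; cat > h.py <<'E'
import numpy as np, cv2, pickle
from plant import readout, eyes, ticket, arm
from scipy.spatial.transform import Rotation as R
def snap(n,f):
    c=eyes.camera(n); cv2.imwrite(f'pics/{f}.png',c['color']); pickle.dump(c,open(f'{f}.pkl','wb')); return c
def load(f): return pickle.load(open(f'{f}.pkl','rb'))
def K(c):
    f=200/np.tan(np.radians(c['vertical_fov'])/2); return np.array([[f,0,c['cx']],[0,f,c['cy']],[0,0,1.]])
def ray(c,uv):
    u=cv2.undistortPoints(np.array(uv,float).reshape(-1,1,2),K(c),np.array([c['k1'],0,0,0.])).reshape(-1,2)
    E=np.array(c['extrinsics']); d=np.c_[u,np.ones(len(u))]@E[:3,:3].T
    return E[:3,3],d
def onz(c,uv,z):
    o,d=ray(c,uv); return o+d*((z-o[2])/d[:,2])[:,None]
def proj(c,P):
    E=np.linalg.inv(np.array(c['extrinsics'])); P=np.array(P,float).reshape(-1,3)
    return cv2.projectPoints(P,cv2.Rodrigues(E[:3,:3])[0],E[:3,3],K(c),np.array([c['k1'],0,0,0.]))[0].reshape(-1,2)
E
python3 - <<'E'
from h import *
for n in ['scene','top']:
    c=snap(n,n+'0'); print(n,c['vertical_fov'],c['k1'],np.round(c['extrinsics'],2).tolist())
print(readout.get_state(),arm.grasp_offset)
E
```

```text
scene 44.56372058727838 -0.08316145451314044 [[-0.76, -0.47, 0.46, -220.81], [-0.65, 0.53, -0.54, 834.89], [0.01, -0.71, -0.7, 1281.48], [0.0, 0.0, 0.0, 1.0]]
top 44.4575572264189 -0.016559640493889936 [[-0.01, -1.0, 0.1, 446.85], [-1.0, 0.01, -0.0, -103.19], [-0.0, -0.1, -1.0, 1475.47], [0.0, 0.0, 0.0, 1.0]]
{'time': 0.1, 'joint_pos': array([ 1.11168866e+00,  1.81463252e-01,  1.60786642e+00, -1.10489529e-06,
        1.35378012e+00, -2.06290660e-01]), 'qd': array([-7.52873143e-05, -2.23556397e-03, -3.38583088e-03,  2.19037467e-04,
       -1.93981963e-04, -9.22271436e-06]), 'joint_efforts': array([ 6.05152291e-04, -4.34816337e+01, -3.42700052e+01,  7.03433342e-02,
        3.39317811e-02, -2.70827661e-05]), 'tcp_pos': array([143.59700828, 556.30796378, 237.92228827]), 'ee_rot': array([ 1.26071967e-01,  9.92020808e-01, -7.17146736e-04, -2.47234701e-04]), 'ft_force': array([-0.00860309,  0.8093088 , -0.14979945]), 'moment': array([ 0.00249998,  0.05119321, -0.02207501]), 'grasp_force': 0.0, 'finger_gap': 87.90820773114976} 18.700000000000003
```

View pics/top0.png

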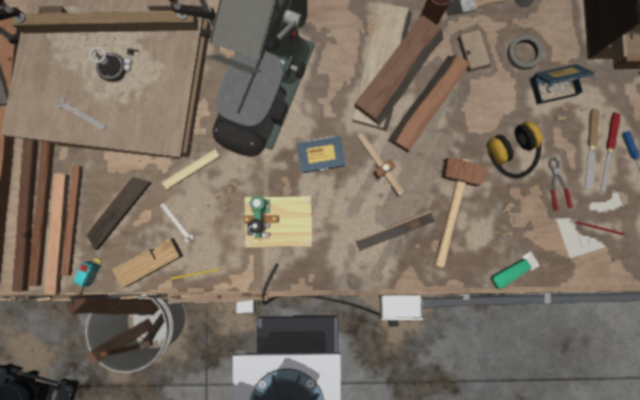

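View pics/scene0.png

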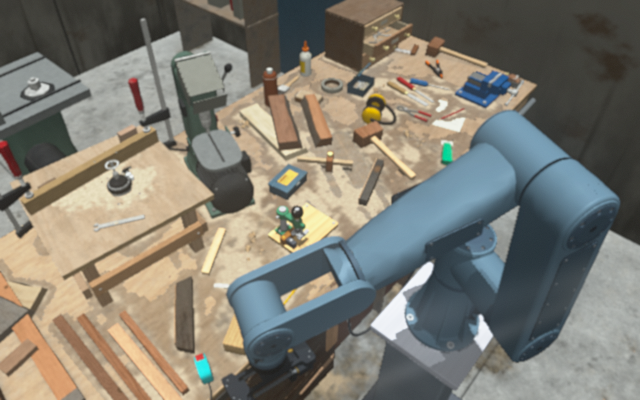

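The top view shows the fixture base at about cols 247–312, rows 197–247, with the knob near (255,227). The dark rail runs from about (357,246) to (434,216). The gauge is at (382,165), the mallet at (455,200), the spanner at (178,222), the tin at (320,154) and the pencil at (195,273).

```bash
python3 - <<'E'
from h import *
c=load('top0'); im=c['color']
cr=im[180:270,235:445]; cv2.imwrite('pics/crop0.png',cv2.resize(cr,None,fx=3.8,fy=3.8,interpolation=cv2.INTER_CUBIC))
hsv=cv2.cvtColor(im,cv2.COLOR_BGR2HSV)
# fixture base: yellow light
m=cv2.inRange(hsv,(15,60,150),(32,255,255)); m[:190]=0;m[255:]=0;m[:,:235]=0;m[:,330:]=0
ct=max(cv2.findContours(cv2.morphologyEx(m,cv2.MORPH_CLOSE,np.ones((9,9))),0,2)[0],key=cv2.contourArea)
b=cv2.boxPoints(cv2.minAreaRect(ct)); P=onz(c,b,18); print('base',b.round(1).tolist(),P.round(1).tolist(),[np.linalg.norm(P[i]-P[i-1]).round(1) for i in range(4)])
# rail: dark
sub=hsv[205:260,345:445]; 
for t in (80,95,110):
    m=cv2.inRange(hsv,(0,0,0),(180,255,t)); k=np.zeros_like(m);k[205:260,345:445]=m[205:260,345:445]
    k=cv2.morphologyEx(k,cv2.MORPH_OPEN,np.ones((3,3)))
    ct=max(cv2.findContours(k,0,2)[0],key=cv2.contourArea)
    b=cv2.boxPoints(cv2.minAreaRect(ct)); P=onz(c,b,34); print('rail',t,b.round(1).tolist(),P.round(1).tolist(),[np.linalg.norm(P[i]-P[i-1]).round(1) for i in range(4)])
print(K(c), im[232,395],hsv[232,395])
E
```

```text
base [[240.8000030517578, 191.8000030517578], [312.3999938964844, 188.89999389648438], [314.70001220703125, 245.8000030517578], [243.10000610351562, 248.8000030517578]] [[629.0, 130.8, 18.0], [635.0, -84.1, 18.0], [464.6, -88.9, 18.0], [458.7, 123.5, 18.0]] [np.float64(170.4), np.float64(214.9), np.float64(170.4), np.float64(212.6)]
rail 80 [[418.8999938964844, 218.3000030517578], [429.20001220703125, 213.89999389648438], [432.1000061035156, 220.5], [421.70001220703125, 225.0]] [[541.2, -397.7, 34.0], [554.0, -428.8, 34.0], [534.2, -436.5, 34.0], [521.5, -405.4, 34.0]] [np.float64(21.2), np.float64(33.7), np.float64(21.2), np.float64(33.6)]
rail 95 [[356.3999938964844, 242.0], [408.5, 221.60000610351562], [411.79998779296875, 230.10000610351562], [359.79998779296875, 250.5]] [[474.1, -211.9, 34.0], [531.9, -366.6, 34.0], [506.8, -375.7, 34.0], [449.1, -221.1, 34.0]] [np.float64(26.6), np.float64(165.2), np.float64(26.7), np.float64(165.0)]
rail 110 [[355.70001220703125, 241.5], [431.29998779296875, 212.1999969482422], [435.29998779296875, 222.39999389648438], [359.6000061035156, 251.8000030517578]] [[475.5, -209.6, 34.0], [559.1, -435.2, 34.0], [528.5, -445.9, 34.0], [445.2, -220.7, 34.0]] [np.float64(32.2), np.float64(240.6), np.float64(32.4), np.float64(240.1)]
[[489.38224988   0.         319.1854892 ]
 [  0.         489.38224988 204.68223061]
 [  0.           0.           1.        ]] [74 78 84] [12 30 84]
```

View pics/crop0.png

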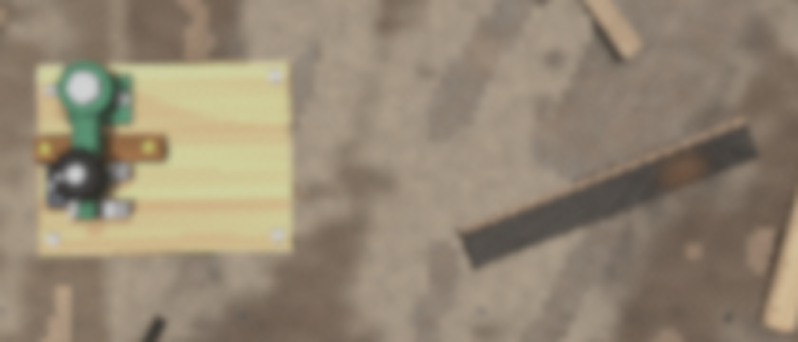

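The enlarged crop shows the base board corners near crop px (37,66), (289,62), (292,252) and (38,254). The knob is at (78,175), with the toes and stop around it. The dark rail runs from (475,250) to (745,135); it measures 240 x 32 mm, which matches the stated size. Next I'll move to a viewpoint between the two for the wrist camera.

Request:
apply_moves(dp=[[-2.0,-2.5,-2.2],[-2.56,-3.19,-0.9],[-2.56,-3.19,-0.9],[-2.56,-3.19,-0.9],[-2.56,-3.19,-0.9],[-2.56,-3.19,-0.9],[-2.56,-3.19,-0.9],[-2.56,-3.19,-0.9]], rot=[[0,0,0],[0,0,0],[0,0,0],[0,0,0],[0,0,0],[0,0,0],[0,0,0],[0,0,0]], gripper=[-1,-1,-1,-1,-1,-1,-1,-1])

```text
time: 0.9
tcp_pos: [274.6, 265.0, 323.9]
ee_rot: [0.126, 0.992, 0.0, 0.0]
ft_force: [0.5, 0.0, -0.0]
finger_gap: 88.3
grasp_force: 0.0
```

Request:
apply_moves(dp=[[-2.56,-3.19,-0.9],[-2.56,-3.19,-0.9],[-2.56,-3.19,-0.9],[-2.56,-3.19,-0.9],[-2.56,-3.19,-0.9],[-2.56,-3.19,-0.9],[-2.56,-3.19,-0.9],[-2.56,-3.19,-0.9]], rot=[[0,0,0],[0,0,0],[0,0,0],[0,0,0],[0,0,0],[0,0,0],[0,0,0],[0,0,0]], gripper=[-1,-1,-1,-1,-1,-1,-1,-1])

```text
time: 1.7
tcp_pos: [409.2, -33.5, 395.9]
ee_rot: [0.126, 0.992, 0.0, 0.0]
ft_force: [0.6, 0.0, 0.1]
finger_gap: 88.3
grasp_force: 0.0
```

Request:
apply_moves(dp=[[-2.56,-3.19,-0.9],[-2.56,-3.19,-0.9],[0,0,0],[0,0,0],[0,0,0],[0,0,0],[0,0,0],[0,0,0]], rot=[[0,0,0],[0,0,0],[0,0,8.5],[0,0,8.5],[0,0,8.5],[0,0,8.5],[0,0,8.5],[0,0,8.5]], gripper=[-1,-1,-1,-1,-1,-1,-1,-1])

```text
time: 2.5
tcp_pos: [442.5, -106.3, 413.3]
ee_rot: [0.543, 0.839, -0.0, -0.0]
ft_force: [0.7, 0.0, -0.3]
finger_gap: 88.4
grasp_force: 0.0
```

```bash
cat >> h.py <<'E'
def pose():
    s=readout.get_state(); M=R.from_quat(s['ee_rot']).as_matrix()
    return s,np.array(s['tcp_pos']),M
def plan(p,yang,dz_first=None):
    s,t,M=pose(); ya=np.degrees(np.arctan2(M[1,1],M[0,1]))
    d=M.T@(np.array(p,float)-t); r=(ya-yang+90)%180-90
    print('t',s['time'],'tcp',t.round(1),'yang',round(ya,2),'tilt',M[:,2].round(4),'q6',s['joint_pos'][5].round(2),'F',np.round(s['ft_force'],1),'gap',round(s['finger_gap'],1),'gf',round(s['grasp_force'],1))
    print('dp cm',(d/10).round(2),'norm',np.linalg.norm(d).round(1),'rotz deg',round(r,2))
E
python3 - <<'E'
from h import *
plan((480,-190,420),20)
c=snap('wrist','w1'); c2=snap('top','top1'); print(c['vertical_fov'],c['k1'],np.round(c['extrinsics'],2).tolist())
E
```

```text
t 2.5 tcp [ 442.5 -106.3  413.3] yang 24.16 tilt [-8.e-04  4.e-04 -1.e+00] q6 -0.92 F [ 0.7  0.  -0.3] gap 88.4 gf 0.0
dp cm [-9.17  0.   -0.68] norm 92.0 rotz deg 4.16
66.01311337787956 -0.04027565881454978 [[0.91, 0.39, 0.13, 408.76], [0.41, -0.87, -0.28, -31.27], [-0.0, 0.31, -0.95, 560.12], [0.0, 0.0, 0.0, 1.0]]
```

View pics/w1.png

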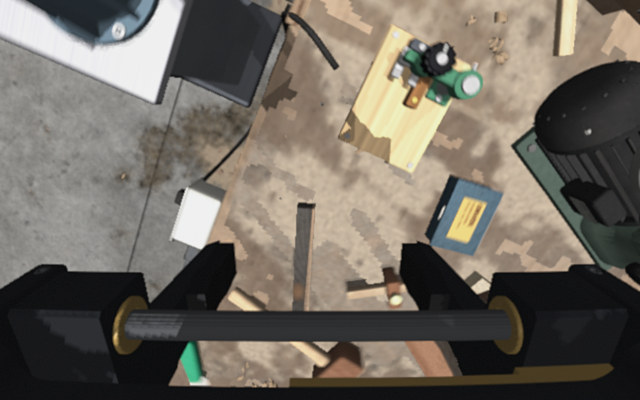

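The wrist view shows the base board's corners near (340,135), (411,172) and (396,27), with the knob at (438,58). The rail's near end is at (306,205), and it runs down to about (301,310), where the gripper hides the rest. Now I'll refine both the fixture and rail poses.

```bash
python3 - <<'E'
from h import *
def sub(c,pts,w=3):
    g=cv2.cvtColor(c['color'],cv2.COLOR_BGR2GRAY); p=np.array(pts,np.float32).reshape(-1,1,2)
    return cv2.cornerSubPix(g,p,(w,w),(-1,-1),(3,50,.01)).reshape(-1,2)
w=load('w1'); t=load('top0'); t1=load('top1')
def report(n,c,pts):
    q=sub(c,pts); P=onz(c,q,18); print(n,q.round(1).tolist(),P[:,:2].round(1).tolist())
    return P
P=report('top',t,[(244.7,197.4),(311.1,196.3),(311.8,246.3),(245,246.8)])
print([np.linalg.norm(P[i]-P[i-1]).round(1) for i in range(4)])
for a,b in ((0,1),(3,2),):print('yaw y-edge',np.arctan2(*(P[a]-P[b])[[0,1]])*-1)
P=report('w FR,BR,FL',w,[(340,135),(411,172),(396,27)]); print(np.linalg.norm(P[0]-P[1]),np.linalg.norm(P[0]-P[2]), 'yaw',-np.arctan2(*(P[2]-P[0])[:2]),np.arctan2(*(P[1]-P[0])[[1,0]]))
# knob: dark blob
g=cv2.cvtColor(w['color'],cv2.COLOR_BGR2HSV)
# rail wrist
m=cv2.inRange(g,(0,0,0),(180,255,255))
vis=cv2.resize(w['color'][5:185,325:495],None,fx=3.3,fy=3.3,interpolation=cv2.INTER_CUBIC)
v2=cv2.resize(w['color'][190:315,265:345],None,fx=3.3,fy=3.3,interpolation=cv2.INTER_CUBIC)
o=np.zeros((594,800,3),np.uint8); o[:vis.shape[0],:vis.shape[1]]=vis; 
x=800-561; o[:v2.shape[0],561:]=v2[:,:x]; cv2.imwrite('pics/c2.png',o)
E
```

```text
top [[244.3000030517578, 197.10000610351562], [310.70001220703125, 196.5], [311.20001220703125, 246.0], [246.6999969482422, 247.10000610351562]] [[612.9, 120.3], [612.2, -78.7], [464.4, -78.6], [463.6, 112.8]]
[np.float64(149.5), np.float64(199.0), np.float64(147.8), np.float64(191.5)]
yaw y-edge -0.0036413764073692863
yaw y-edge 0.004212033787530877
w FR,BR,FL [[338.20001220703125, 134.1999969482422], [410.29998779296875, 173.0], [396.0, 27.0]] [[465.3, -71.0], [613.9, -79.9], [477.2, 119.3]]
148.81268853902395 190.6961940630568 yaw -0.06201546734119289 -0.05984825395369532
```

View pics/c2.png

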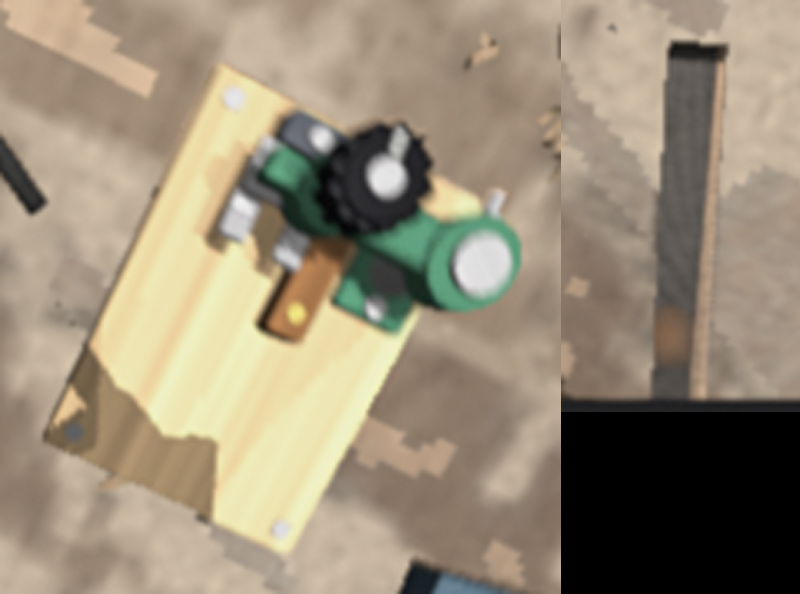

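The zoomed view gives the base top corners in crop px: FL (220,67), FR (45,437), BR (290,553). The knob's top centre is at (387,178), with its index pointing to (400,140). The rail's dark top has a light strip along its +x edge, and its near end is at about (695,55).

```bash
python3 - <<'E'
from h import *
w=load('w1'); t=load('top0')
f=lambda p,o:(np.array(p,float)+.5)/3.3-.5+np.array(o)
c=f([(220,67),(45,437),(290,553)],(325,5)); P=onz(w,c,18); print('FL FR BR',P.round(1).tolist(),np.linalg.norm(P[0]-P[1]),np.linalg.norm(P[1]-P[2]),'yaw',-np.arctan2(*(P[0]-P[1])[:2]),np.arctan2(*(P[2]-P[1])[[1,0]]))
r=f([(668-561,58),(652-561,400),(724-561,58),(702-561,395)],(265,190)); Q=onz(w,r,34); print('rail L0 L1 R0 R1',Q[:,:2].round(1).tolist()); 
for a,b in((0,1),(2,3)): print(np.degrees(np.arctan2(*(Q[b]-Q[a])[[1,0]])))
n=np.array([.938,.347]); print('offsets across',Q[:,:2]@n, 'top-view centre',np.array([502.1,-327.9])@n)
k=f([(387,178)],(325,5)); print('knob',onz(w,k,167)[0])
# top view corners by hand from crop at 3.8x
ct=(np.array([(37,66),(289,62),(292,252),(38,254),(76,172)],float)+.5)/3.8-.5+np.array((235,180))
print('top',onz(t,ct[:4],18)[:,:2].round(1).tolist(),'knob',onz(t,ct[4:],167)[0].round(1))
# edge fits in top image: base front & right edges by gradient of mask
hsv=cv2.cvtColor(t['color'],cv2.COLOR_BGR2HSV); g=hsv[:,:,1].astype(float)
g=cv2.GaussianBlur(g,(3,3),0)
def edge(pts,axis):
    out=[]
    for (u,v) in pts:
        d=np.array([(g[v+k+1,u]-g[v+k-1,u]) if axis else (g[v,u+k+1]-g[v,u+k-1]) for k in range(-4,5)])
        d=np.abs(d); 
        k=(d*np.arange(-4,5)).sum()/d.sum(); k0=int(np.argmax(d)); 
        s=slice(max(0,k0-1),k0+2); kk=(d[s]*np.arange(-4,5)[s]).sum()/d[s].sum()
        out.append((u,v+kk) if axis else (u+kk,v))
    return np.array(out)
for n,p,ax in (('front',[(u,246) for u in range(252,308,3)],1),('back',[(u,197) for u in range(270,306,3)],1),('right',[(311,v) for v in range(202,244,3)],0)):
    E=onz(t,edge(p,ax),18)[:,:2]; vx,vy,x0,y0=cv2.fitLine(E.astype(np.float32),cv2.DIST_HUBER,0,.01,.01).ravel()
    print(n,(x0,y0),np.degrees(np.arctan2(vy,vx)),'std',np.std((E-[x0,y0])@[-vy,vx]))
plan((502,-328,100),20)
E
```

```text
FL FR BR [[469.0, 118.8, 18.0], [467.6, -75.5, 18.0], [617.0, -77.0, 18.0]] 194.31636630974688 149.3690118815125 yaw -0.007210545283687326 -0.010301165891284655
rail L0 L1 R0 R1 [[451.5, -218.6], [530.4, -431.1], [479.6, -206.0], [557.3, -414.8]]
-69.61669623478016
-69.58357222622189
offsets across [347.62505365 347.94973163 378.35756513 378.80557833] top-view centre 357.18850000000003
knob [524.02968794  70.89802749 167.        ]
top [[613.3, 120.1], [613.8, -78.8], [464.4, -79.4], [465.5, 119.1]] knob [520.8  69.7 167. ]
front (np.float32(464.477), np.float32(17.576168)) -89.23083 std 2.3195822528655587
back (np.float32(602.9755), np.float32(-3.144573)) 89.81004 std 5.274910598920266
right (np.float32(541.41736), np.float32(-80.31642)) -2.056808 std 2.8516080025995962
t 2.6 tcp [ 442.5 -106.3  413.3] yang 24.44 tilt [-7.e-04  4.e-04 -1.e+00] q6 -0.92 F [0.2 0.4 0.6] gap 88.2 gf 0.0
dp cm [-22.67  -3.74  31.32] norm 388.4 rotz deg 4.44
```

Request:
apply_moves(dp=[[0,0,0],[-3.26,-0.24,3.5],[-3.26,-0.24,3.5],[-3.26,-0.24,3.5],[-3.26,-0.24,3.5],[-3.26,-0.24,3.5],[-3.26,-0.24,3.5],[-3.26,-0.24,3.5]], rot=[[0,0,4.04],[0,0,0],[0,0,0],[0,0,0],[0,0,0],[0,0,0],[0,0,0],[0,0,0]], gripper=[-1,-1,-1,-1,-1,-1,-1,-1])

```text
time: 3.4
tcp_pos: [506.8, -327.2, 167.0]
ee_rot: [0.568, 0.823, 0.0, -0.0]
ft_force: [1.1, 0.1, 0.1]
finger_gap: 88.3
grasp_force: 0.0
```

```bash
python3 - <<'E'
from h import *
plan((506,-326,7),20.4)
c=snap('wrist','w2'); 
# expected rail outline
ctr=np.array([506,-326]);u=np.array([.348,-.938]);n=np.array([.938,.347])
im=c['color'].copy()
q=proj(c,[[*(ctr+s*120*u+k*17*n),34] for s,k in((-1,-1),(-1,1),(1,1),(1,-1))])
cv2.polylines(im,[np.round(q).astype(np.int32)],True,(0,0,255),1); cv2.imwrite('pics/w2o.png',im)
E
```

```text
t 3.4 tcp [ 506.8 -327.2  167. ] yang 20.74 tilt [-2.e-04  2.e-04 -1.e+00] q6 -1.13 F [1.1 0.1 0.1] gap 88.3 gf 0.0
dp cm [ 0.13 -0.03 16.  ] norm 160.0 rotz deg 0.34
```

View pics/w2o.png

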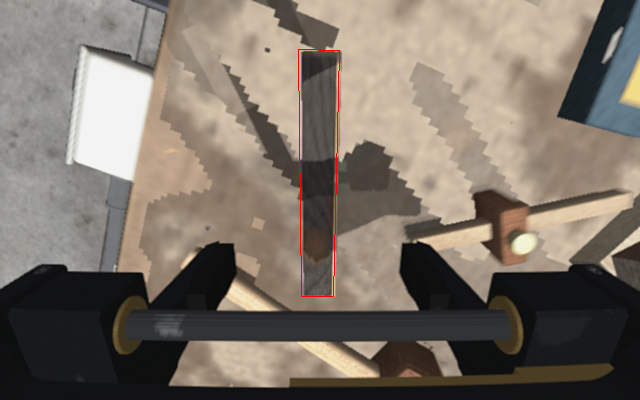

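The projected outline matches the rail, with its ends at rows 50 and 297. The gauge stem is outside the finger path, so I'll descend and grip.

Request:
apply_moves(dp=[[0.13,-0.03,4.5],[0,0,4.5],[0,0,3.5],[0,0,2.4],[0,0,1.0],[0,0,0],[0,0,0],[0,0,0]], rot=[[0,0,0.34],[0,0,0],[0,0,0],[0,0,0],[0,0,0],[0,0,0],[0,0,0],[0,0,0]], gripper=[-1,-1,-1,-1,-1,1,1,1], grip_force=30)

```text
time: 4.25
tcp_pos: [507.1, -325.9, 11.7]
ee_rot: [0.572, 0.82, -0.0, 0.002]
ft_force: [0.1, -0.4, 0.9]
finger_gap: 66.3
grasp_force: 0.0
```

Request:
apply_moves(dp=[[0,0,0],[0,0,0],[0,0,0],[0,0,0]], rot=[[0,0,0],[0,0,0],[0,0,0],[0,0,0]], gripper=[1,1,1,1])

```text
time: 4.65
tcp_pos: [506.4, -325.0, 10.1]
ee_rot: [0.573, 0.82, 0.0, 0.0]
ft_force: [1.6, 0.8, 0.3]
finger_gap: 34.3
grasp_force: 0.6
```

```bash
python3 - <<'E'
from h import *
plan((506,-326,7),20.4)
E
```

```text
t 4.65 tcp [ 506.4 -325.    10.1] yang 20.14 tilt [ 9.e-04 -4.e-04 -1.e+00] q6 -1.12 F [1.6 0.8 0.3] gap 34.3 gf 0.6
dp cm [-0.08 -0.07  0.31] norm 3.3 rotz deg -0.26
```

Request:
apply_moves(dp=[[0,0,0],[0,0,-2.0],[0,0,-4.0],[0,0,0],[0,0,0],[0,0,0],[3.0,0.15,0],[4.0,0.15,0]], rot=[[0,0,0],[0,0,0],[0,0,0],[0,0,6.8],[0,0,6.8],[0,0,6.8],[0,0,0],[0,0,0]], gripper=[1,1,1,1,1,1,1,1])

```text
time: 5.45
tcp_pos: [509.0, -255.7, 69.5]
ee_rot: [0.71, 0.704, -0.0, 0.0]
ft_force: [0.6, 1.2, -1.2]
finger_gap: 33.6
grasp_force: 30.0
```

Request:
apply_moves(dp=[[4.0,0.15,0],[4.0,0.15,0],[4.0,0.15,0],[3.0,0.15,0],[1.0,0.1,0],[0,0,0],[0,0,0]], rot=[[0,0,0],[0,0,0],[0,0,0],[0,0,0],[0,0,0],[0,0,0],[0,0,0]], gripper=[1,1,1,1,1,1,1])

```text
time: 6.15
tcp_pos: [517.2, -95.9, 69.7]
ee_rot: [0.709, 0.706, -0.0, 0.0]
ft_force: [0.2, -0.3, -1.5]
finger_gap: 33.8
grasp_force: 30.0
```

```bash
python3 - <<'E'
from h import *
plan((518,-90,32),-0.3)
c=snap('wrist','w3')
E
```

```text
t 6.15 tcp [517.2 -95.9  69.7] yang -0.26 tilt [ 2.e-04 -7.e-04 -1.e+00] q6 -0.4 F [ 0.2 -0.3 -1.5] gap 33.8 gf 30.0
dp cm [0.59 0.07 3.77] norm 38.2 rotz deg 0.04
```

View pics/w3.png

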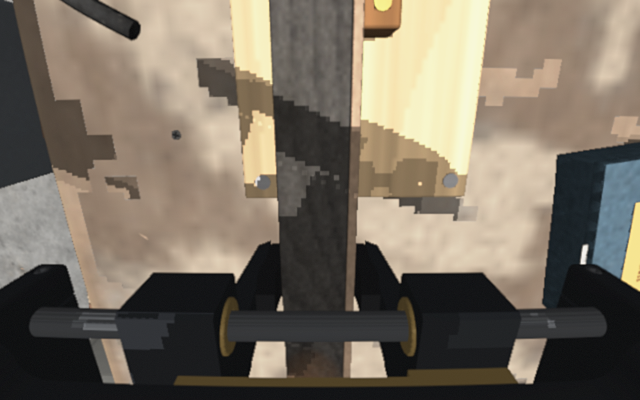

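This view shows the rail held over the base. The base's right-edge corners are near (245,197) and (468,200), its front edge reaches (232,0), and the fence end is at about (363–400,36). I'll use these to refine the fixture frame.

```bash
python3 - <<'E'
from h import *
c=load('w3'); hsv=cv2.cvtColor(cv2.GaussianBlur(c['color'],(3,3),0),cv2.COLOR_BGR2HSV).astype(int)
lab=cv2.cvtColor(cv2.GaussianBlur(c['color'],(3,3),0),cv2.COLOR_BGR2LAB).astype(float)
def edge(pts,axis,w=8):
    out=[]
    for (u,v) in pts:
        L=np.array([lab[v+k,u] if axis else lab[v,u+k] for k in range(-w,w+1)])
        d=np.linalg.norm(L[2:]-L[:-2],axis=1); k0=int(np.argmax(d)); s=slice(max(0,k0-1),k0+2)
        k=(d[s]*np.arange(-w+1,w)[s]).sum()/d[s].sum(); out.append((u,v+k) if axis else (u+k,v))
    return np.array(out)
def fit(n,p,ax,z):
    e=edge(p,ax); E=onz(c,e,z)[:,:2]; vx,vy,x0,y0=cv2.fitLine(E.astype(np.float32),cv2.DIST_HUBER,0,.01,.01).ravel()
    print(n,'at',round(float(x0),1),round(float(y0),1),'ang',round(float(np.degrees(np.arctan2(vy,vx))),2),'std',np.std((E-[x0,y0])@[-vy,vx]).round(2),e[0].round(1),e[-1].round(1))
fit('front',[(round(232+v*13/197),v) for v in range(4,60,6)],0,18)
fit('back',[(round(489-v*22/195),v) for v in range(4,80,6)],0,18)
fit('right',[(u,198) for u in range(375,440,5)],1,18)
fit('rightF',[(u,197) for u in range(250,272,4)],1,18)
fit('fence end top',[(u,30) for u in range(366,400,4)],1,46)
fit('fence end bot',[(u,37) for u in range(368,400,4)],1,18)
fit('railR',[(360,v) for v in range(20,220,20)],0,93)
fit('railL',[(274,v) for v in range(20,120,20)],0,93)
print(onz(c,[(245,197),(468,200)],18)[:,:2].round(1), 'pred fence',proj(c,[[521.5+17,70.5-52,18],[521.5+17,70.5-52,46],[466.5,-79.5,18],[616.5,-79.5,18]]).round(1).tolist())
E
```

```text
front at 467.3 24.2 ang -89.66 std 0.22 [230.1   4. ] [234.  58.]
back at 616.1 19.4 ang 89.97 std 0.11 [489.1   4. ] [480.1  76. ]
right at 577.7 -78.4 ang 3.2 std 2.46 [375.  196.9] [435. 196.]
rightF at 477.6 -78.1 ang -0.19 std 0.01 [250.  197.8] [270.  197.8]
fence end top at 549.5 16.7 ang 11.05 std 0.82 [366.   36.6] [398.   28.9]
fence end bot at 554.8 21.4 ang 12.0 std 0.77 [368.   37.1] [396.   30.4]
railR at 532.0 -18.2 ang -85.9 std 1.71 [353.5  20. ] [357.2 200. ]
railL at 499.8 -0.2 ang -89.76 std 0.01 [269.1  20. ] [272.9 100. ]
[[467.4 -77.4]
 [619.9 -80.3]] pred fence [[354.0, 40.8], [360.3, 31.0], [243.9, 199.9], [463.3, 199.0]]
```

Request:
apply_moves(dp=[[0,0.07,2.5],[0,0,1.2],[0,0,0.3],[0,0,0.1],[0,0,0],[0,0,0]], rot=[[0,0,0],[0,0,0],[0,0,0],[0,0,0],[0,0,0],[0,0,0]], gripper=[1,1,1,1,1,1])

```text
time: 6.8
tcp_pos: [518.3, -95.3, 29.4]
ee_rot: [0.709, 0.705, 0.0, 0.001]
ft_force: [-0.1, -0.9, -2.1]
finger_gap: 33.6
grasp_force: 30.0
```

Request:
apply_moves(dp=[[0,0,0.05],[0,0,0]], rot=[[0,0,0],[0,0,0]], gripper=[1,1])

```text
time: 7.0
tcp_pos: [518.1, -95.0, 28.6]
ee_rot: [0.709, 0.706, 0.0, 0.0]
ft_force: [-0.2, 0.6, -1.3]
finger_gap: 33.6
grasp_force: 30.0
```

Request:
apply_moves(dp=[[0,0,0.05],[0,0,0]], rot=[[0,0,0],[0,0,0]], gripper=[1,1])

```text
time: 7.2
tcp_pos: [518.0, -95.0, 28.1]
ee_rot: [0.709, 0.706, 0.0, 0.0]
ft_force: [-0.9, -0.1, 2.0]
finger_gap: 33.9
grasp_force: 30.0
```

Request:
apply_moves(dp=[[1.0,0,0],[1.2,0,0],[1.2,0,0],[1.2,0,0],[1.0,0,0],[0.8,0,0],[0.3,0,0],[0,0,0]], rot=[[0,0,0],[0,0,0],[0,0,0],[0,0,0],[0,0,0],[0,0,0],[0,0,0],[0,0,0]], gripper=[1,1,1,1,1,1,1,1])

```text
time: 8.0
tcp_pos: [518.5, -27.0, 28.1]
ee_rot: [0.709, 0.706, 0.0, 0.0]
ft_force: [0.5, 2.3, 7.8]
finger_gap: 33.8
grasp_force: 30.0
```

```bash
python3 - <<'E'
from h import *
plan((518,-22,28),0); s=readout.get_state(); print(s['moment'].round(2))
E
```

```text
t 8.0 tcp [518.5 -27.   28.1] yang -0.23 tilt [ 8.e-04  6.e-04 -1.e+00] q6 -0.28 F [0.5 2.3 7.8] gap 33.8 gf 30.0
dp cm [ 0.5  -0.05  0.01] norm 5.1 rotz deg -0.23
[ 0.06 -0.02  0.05]
```

Request:
apply_moves(dp=[[0.2,0,-0.03],[0.1,0,0],[0,0,0]], rot=[[0,0,0],[0,0,0],[0,0,0]], gripper=[1,1,1])

```text
time: 8.3
tcp_pos: [518.2, -24.9, 28.1]
ee_rot: [0.709, 0.705, 0.0, 0.0]
ft_force: [0.2, -1.7, 5.3]
finger_gap: 33.8
grasp_force: 30.0
```

Request:
apply_moves(dp=[[0.1,0,0],[0,0,0]], rot=[[0,0,0],[0,0,0]], gripper=[1,1])

```text
time: 8.5
tcp_pos: [518.2, -24.1, 28.1]
ee_rot: [0.709, 0.705, 0.0, 0.0]
ft_force: [0.1, -3.0, 4.6]
finger_gap: 33.6
grasp_force: 30.0
```

Request:
apply_moves(dp=[[0.1,0,0],[0,0,0]], rot=[[0,0,0],[0,0,0]], gripper=[1,1])

```text
time: 8.7
tcp_pos: [518.2, -23.1, 28.1]
ee_rot: [0.709, 0.705, 0.0, 0.0]
ft_force: [0.6, -4.2, 5.0]
finger_gap: 33.4
grasp_force: 30.0
```

Request:
apply_moves(dp=[[0.1,0,0],[0,0,0]], rot=[[0,0,0],[0,0,0]], gripper=[1,1])

```text
time: 8.9
tcp_pos: [518.2, -22.0, 28.1]
ee_rot: [0.709, 0.705, 0.0, 0.0]
ft_force: [1.1, -3.9, 5.7]
finger_gap: 33.4
grasp_force: 30.0
```

Request:
apply_moves(dp=[[0.1,0,0],[0,0,0]], rot=[[0,0,0],[0,0,0]], gripper=[1,1])

```text
time: 9.1
tcp_pos: [518.2, -21.7, 28.1]
ee_rot: [0.709, 0.706, -0.0, 0.001]
ft_force: [-0.4, -8.6, 3.7]
finger_gap: 33.6
grasp_force: 30.0
```

Request:
apply_moves(dp=[[0.03,0.2,0],[0,0.1,0],[0,0,0]], rot=[[0,0,0],[0,0,0],[0,0,0]], gripper=[1,1,1])

```text
time: 9.4
tcp_pos: [518.8, -21.6, 28.1]
ee_rot: [0.708, 0.706, -0.003, -0.001]
ft_force: [-11.6, -9.9, 16.4]
finger_gap: 34.1
grasp_force: 30.0
```

Request:
apply_moves(dp=[[0,0.1,0],[0,0,0]], rot=[[0,0,0],[0,0,0]], gripper=[1,1])

```text
time: 9.6
tcp_pos: [518.9, -21.6, 28.1]
ee_rot: [0.708, 0.706, -0.003, -0.002]
ft_force: [-14.6, -10.1, 21.1]
finger_gap: 33.6
grasp_force: 30.0
```

Request:
apply_moves(dp=[[0,0.1,0],[0,0,0]], rot=[[0,0,0],[0,0,0]], gripper=[1,1])

```text
time: 9.8
tcp_pos: [519.1, -21.5, 28.1]
ee_rot: [0.708, 0.706, -0.004, -0.003]
ft_force: [-18.9, -11.4, 23.8]
finger_gap: 33.8
grasp_force: 30.0
```

Request:
apply_moves(dp=[[0,-0.2,-0.05],[0,0,0]], rot=[[0,0,0],[0,0,0]], gripper=[1,1])

```text
time: 10.0
tcp_pos: [519.0, -21.6, 28.1]
ee_rot: [0.708, 0.706, -0.002, -0.001]
ft_force: [-6.5, -9.6, 9.4]
finger_gap: 33.5
grasp_force: 30.0
```

```bash
python3 - <<'E'
from h import *
plan((518,-22,28),0); s=readout.get_state(); print(s['moment'].round(2))
c=snap('wrist','w4'); t=snap('top','t4')
a=cv2.resize(c['color'][0:200,200:500],None,fx=1.9,fy=1.9,interpolation=cv2.INTER_CUBIC)
b=cv2.resize(t['color'][190:260,235:340],None,fx=2.1,fy=2.1,interpolation=cv2.INTER_CUBIC)
o=np.zeros((560,800,3),np.uint8);o[:a.shape[0],:a.shape[1]]=a;o[:b.shape[0],572:572+b.shape[1]]=b
cv2.imwrite('pics/c4.png',o)
E
```

```text
t 10.0 tcp [519.  -21.6  28.1] yang -0.19 tilt [-0.0045 -0.0015 -1.    ] q6 -0.26 F [-6.5 -9.6  9.4] gap 33.5 gf 30.0
dp cm [-0.04 -0.1   0.01] norm 1.0 rotz deg -0.19
[-1.63  1.23  0.28]
```

View pics/c4.png

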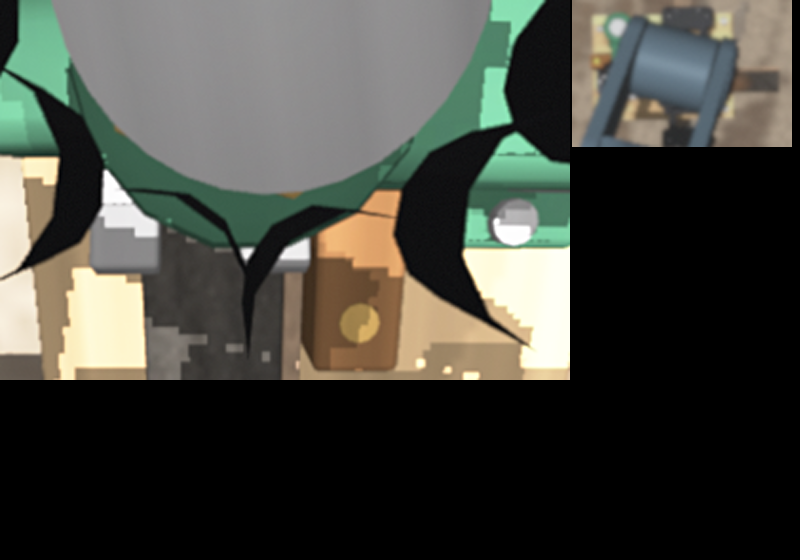

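The crop shows the rail's light right edge at crop col ~301 and the fence end face from about (318,265) to (313,370). The rail passes under the shoe's toes at (125,240) and (285,255). I'll work out whether the rail touches the fence.

```bash
python3 - <<'E'
from h import *
c=load('w4'); f=lambda p:(np.array(p,float)+.5)/1.9-.5+np.array([200,0])
for n,p,z in (('fence top front',[(303,258),(318,262)],46),('fence bot front',[(313,370),(302,345)],18),('fence bot back',[(393,370)],18),('fence top back',[(404,275)],46),('rail right top',[(284,300),(301,300),(283,370),(300,370)],52),('rail left top',[(145,300),(148,370)],52)):
    print(n,onz(c,f(p),z)[:,:2].round(1).tolist())
cv2.imwrite('pics/c5.png',cv2.resize(c['color'][90:200,240:420],None,fx=4.4,fy=4.4,interpolation=cv2.INTER_CUBIC))
E
```

```text
fence top front [[535.9, 45.8], [539.2, 45.0]]
fence bot front [[543.4, 11.5], [540.1, 18.7]]
fence bot back [[566.0, 11.4]]
fence top back [[558.2, 42.2]]
rail right top [[531.4, 37.7], [535.0, 37.7], [531.6, 22.2], [535.3, 22.2]]
rail left top [[501.9, 37.8], [501.9, 22.3]]
```

View pics/c5.png

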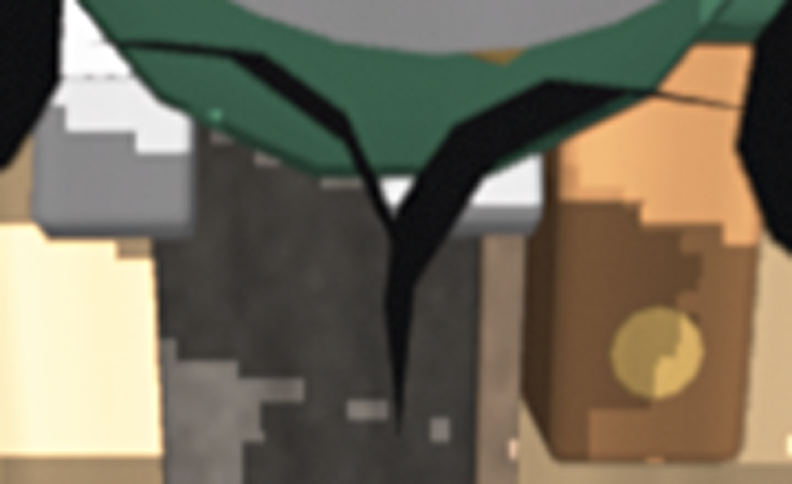

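This zoom shows the fence's front top edge at col ~553, its top corner at (553,460) and its bottom corner at (525,405). The rail's top right edge is at col ~518. Now I'll compute the gap.

```bash
python3 - <<'E'
from h import *
c=load('w4'); f=lambda p:(np.array(p,float)+.5)/4.4-.5+np.array([240,90])
for n,p,z in (('fence top front',[(553,460),(553,250)],46),('fence bot front',[(525,405),(524,250)],18),('fence top back end',[(745,460)],46),('rail right top',[(518,440),(521,250)],52),('rail left',[(158,250),(163,440)],52)):
    print(n,onz(c,f(p),z)[:,:2].round(1).tolist())
E
```

```text
fence top front [[539.5, 20.5], [538.6, 41.3]]
fence bot front [[540.2, 18.6], [539.4, 37.1]]
fence top back end [[558.7, 20.4]]
rail right top [[535.1, 24.3], [534.8, 42.3]]
rail left [[501.9, 42.4], [501.6, 24.4]]
```

The rail's side is at x≈535 and the fence face at x≈539.5, so it hasn't reached the fence. It's held by friction from the downward and stop loads. I'll unload both and push again.

Request:
apply_moves(dp=[[-0.2,0,-0.1],[0,0,0],[0,0,0]], rot=[[0,0,0],[0,0,0],[0,0,0]], gripper=[1,1,1])

```text
time: 10.4
tcp_pos: [520.3, -21.9, 28.7]
ee_rot: [0.709, 0.705, -0.0, -0.001]
ft_force: [0.3, -0.4, -0.8]
finger_gap: 33.6
grasp_force: 30.0
```

Request:
apply_moves(dp=[[0,0.05,0],[0,0,0]], rot=[[0,0,0],[0,0,0]], gripper=[1,1])

```text
time: 10.6
tcp_pos: [521.4, -22.3, 29.2]
ee_rot: [0.709, 0.706, -0.0, -0.0]
ft_force: [0.5, -0.6, -2.3]
finger_gap: 34.0
grasp_force: 30.0
```

Request:
apply_moves(dp=[[0,0.1,0],[0,0,0],[0,0,0]], rot=[[0,0,0],[0,0,0],[0,0,0]], gripper=[1,1,1])

```text
time: 10.9
tcp_pos: [522.2, -22.4, 29.3]
ee_rot: [0.709, 0.706, -0.0, -0.0]
ft_force: [-1.3, 0.3, -1.7]
finger_gap: 34.0
grasp_force: 30.0
```

Request:
apply_moves(dp=[[0,0.1,0],[0,0,0]], rot=[[0,0,0],[0,0,0]], gripper=[1,1])

```text
time: 11.1
tcp_pos: [522.6, -22.5, 29.1]
ee_rot: [0.708, 0.706, -0.001, -0.001]
ft_force: [-5.9, 0.0, -0.4]
finger_gap: 34.0
grasp_force: 30.1
```

Request:
apply_moves(dp=[[0.1,-0.05,0],[0,0,0]], rot=[[0,0,0],[0,0,0]], gripper=[1,1])

```text
time: 11.3
tcp_pos: [522.6, -22.0, 29.3]
ee_rot: [0.709, 0.706, -0.001, -0.0]
ft_force: [-3.9, -1.7, -1.6]
finger_gap: 33.6
grasp_force: 30.1
```

Request:
apply_moves(dp=[[0.05,0,0.05],[0,0,0.05],[0,0,0]], rot=[[0,0,0],[0,0,0],[0,0,0]], gripper=[1,1,1])

```text
time: 11.6
tcp_pos: [522.7, -21.7, 28.5]
ee_rot: [0.709, 0.706, -0.001, -0.0]
ft_force: [-5.7, -5.1, -0.0]
finger_gap: 33.6
grasp_force: 30.1
```

Request:
apply_moves(dp=[[0,0,0.05],[0,0,0],[0,-0.05,0],[0,0,0],[0,0,0],[0,0,0],[0,0,0],[0,0,0]], rot=[[0,0,0],[0,0,0],[0,0,0],[0,0,0],[0,0,0],[0,0,0],[0,0,0],[0,0,0]], gripper=[1,1,1,-1,-1,-1,-1,-1])

```text
time: 12.4
tcp_pos: [522.9, -21.2, 28.1]
ee_rot: [0.709, 0.705, 0.0, 0.0]
ft_force: [-0.2, -0.3, 0.4]
finger_gap: 71.7
grasp_force: 0.0
```

```bash
python3 - <<'E'
from h import *
plan((522.5,-22,210),0)
E
```

```text
t 12.4 tcp [522.9 -21.2  28.1] yang -0.27 tilt [ 6.e-04 -0.e+00 -1.e+00] q6 -0.26 F [-0.2 -0.3  0.4] gap 71.7 gf 0.0
dp cm [ -0.08  -0.03 -18.19] norm 181.9 rotz deg -0.27
```

Request:
apply_moves(dp=[[0,0,-1.0],[0,0,-4.0],[0,0,-4.5],[0,0,-4.5],[-2.0,0,-4.0],[-2.0,0,-4.0],[0,0,-1.0],[0,0,0]], rot=[[0,0,0],[0,0,0],[0,0,0],[0,0,0],[0,0,0],[0,0,0],[0,0,0],[0,0,0]], gripper=[-1,-1,-1,-1,-1,-1,-1,-1])

```text
time: 13.2
tcp_pos: [523.4, -61.7, 260.5]
ee_rot: [0.709, 0.705, 0.001, 0.002]
ft_force: [-0.1, -0.8, 0.4]
finger_gap: 88.1
grasp_force: 0.0
```

```bash
python3 - <<'E'
from h import *
plan((522.5,72,240),0)
c=snap('wrist','w5'); cv2.imwrite('pics/c6.png',cv2.resize(c['color'][0:240,160:480],None,fx=2.5,fy=2.5,interpolation=cv2.INTER_CUBIC))
E
```

```text
t 13.2 tcp [523.4 -61.7 260.5] yang -0.32 tilt [ 0.0045 -0.0013 -1.    ] q6 -0.34 F [-0.1 -0.8  0.4] gap 88.1 gf 0.0
dp cm [13.37 -0.17  2.03] norm 135.3 rotz deg -0.32
```

View pics/c6.png

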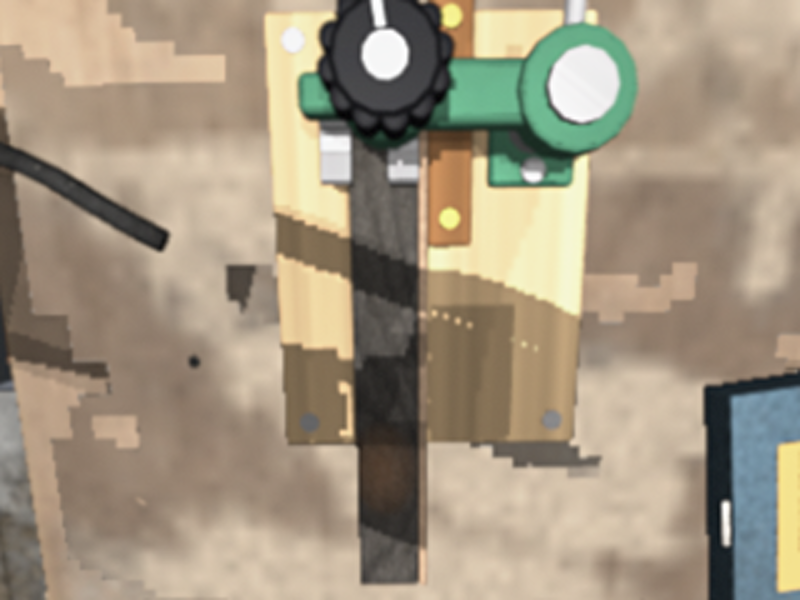

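The rail now lies along the fence with no visible gap (both edges at col ~428), under the toes, with its far end at row 583. The knob's top disc is centred at (385,53) and its index points to (378,5).

```bash
python3 - <<'E'
from h import *
c=load('w5'); f=lambda p:(np.array(p,float)+.5)/2.5-.5+np.array([160,0])
for n,p,z in (('rail far end L,R',[(361,583),(424,583)],52),('rail right',[(423,300),(428,190)],52),('rail left',[(352,200),(356,400)],52),('fence front top',[(429,243),(429,190)],46),('base FR BR',[(288,444),(573,440)],18),('knob disc',[(385,53)],167),('knob outline L,R,bot',[(325,60),(447,60),(388,136)],158)):
    print(n,onz(c,f(p),z)[:,:2].round(1).tolist())
im=c['color'][0:60,280:350].astype(int)
E
```

```text
rail far end L,R [[506.1, -141.7], [537.9, -141.9]]
rail right [[536.6, -3.1], [538.6, 43.4]]
rail left [[505.7, 39.5], [505.6, -48.3]]
fence front top [[539.4, 21.4], [539.3, 43.7]]
base FR BR [[468.1, -77.9], [616.6, -76.7]]
knob disc [[521.2, 72.3]]
knob outline L,R,bot [[503.7, 72.5], [539.2, 72.3], [521.8, 51.8]]
```

Request:
apply_moves(dp=[[4.45,-0.06,0],[4.45,-0.06,0],[4.45,-0.06,0],[0,0,0],[0,0,0],[0,0,0],[0,0,0],[0,0,0]], rot=[[0,0,0],[0,0,0],[0,0,0],[0,0,-8.4],[0,0,-8.4],[0,0,-8.4],[0,0,-8.4],[0,0,-8.4]], gripper=[-1,-1,-1,-1,-1,-1,-1,-1])

```text
time: 14.05
tcp_pos: [519.6, 73.3, 255.1]
ee_rot: [0.406, 0.914, -0.001, -0.002]
ft_force: [0.5, -0.2, 0.0]
finger_gap: 88.2
grasp_force: 0.0
```

Request:
apply_moves(dp=[[0,0,0],[0,0,0],[0,0,0],[0,0,0],[0,0,0],[0,0,0],[0,0,0],[0,0,0]], rot=[[0,0,-8.4],[0,0,-8.4],[0,0,-8.4],[0,0,-8.4],[0,0,-8.4],[0,0,-8.4],[0,0,-8.4],[0,0,-8.4]], gripper=[-1,-1,-1,-1,-1,-1,-1,-1])

```text
time: 14.85
tcp_pos: [519.5, 73.2, 255.0]
ee_rot: [-0.168, 0.986, 0.001, -0.002]
ft_force: [0.0, 0.0, -0.8]
finger_gap: 88.4
grasp_force: 0.0
```

Request:
apply_moves(dp=[[0,0,0],[0,0,0],[0,0,0]], rot=[[0,0,-8.4],[0,0,0],[0,0,0]], gripper=[-1,-1,-1])

```text
time: 15.15
tcp_pos: [520.2, 72.9, 256.2]
ee_rot: [-0.235, 0.972, 0.001, -0.002]
ft_force: [0.7, 0.3, -0.3]
finger_gap: 88.1
grasp_force: 0.0
```

```bash
python3 - <<'E'
from h import *
plan((522,72,134),145)
E
```

```text
t 15.15 tcp [520.2  72.9 256.2] yang 117.14 tilt [-3.2e-03  4.0e-04 -1.0e+00] q6 -2.13 F [ 0.7  0.3 -0.3] gap 88.1 gf 0.0
dp cm [-0.15 -0.18 12.22] norm 122.2 rotz deg -27.86
```

Request:
apply_moves(dp=[[-0.15,-0.18,4.0],[0,0,4.0],[0,0,3.0],[0,0,1.2],[0,0,0],[0,0,0],[0,0,0],[0,0,0]], rot=[[0,0,0],[0,0,0],[0,0,0],[0,0,0],[0,0,0],[0,0,0],[0,0,0],[0,0,0]], gripper=[-1,-1,-1,-1,-1,1,1,1], grip_force=30)

```text
time: 15.95
tcp_pos: [524.6, 71.3, 137.7]
ee_rot: [-0.236, 0.972, -0.0, 0.001]
ft_force: [-0.0, -0.5, 0.5]
finger_gap: 66.4
grasp_force: 0.0
```

Request:
apply_moves(dp=[[0,0,0],[0,0,0],[0,0,0],[0,0,0]], rot=[[0,0,0],[0,0,0],[0,0,0],[0,0,0]], gripper=[1,1,1,1])

```text
time: 16.35
tcp_pos: [523.5, 71.4, 136.2]
ee_rot: [-0.236, 0.972, -0.0, 0.0]
ft_force: [-0.4, -0.3, 0.7]
finger_gap: 38.0
grasp_force: 30.0
```

```bash
python3 - <<'E'
from h import *
plan((522,72,134),145); print(readout.get_state()['moment'].round(2))
E
```

```text
t 16.35 tcp [523.5  71.4 136.2] yang 117.33 tilt [ 3.e-04 -1.e-04 -1.e+00] q6 -2.14 F [-0.4 -0.3  0.7] gap 38.0 gf 30.0
dp cm [0.1  0.13 0.22] norm 2.7 rotz deg -27.67
[ 0.07  0.03 -0.04]
```

Request:
apply_moves(dp=[[0,0,0.013],[0,0,0.013],[0,0,0.013],[0,0,0.013],[0,0,0.013],[0,0,0.013],[0,0,0.013],[0,0,0.013]], rot=[[0,0,8],[0,0,8],[0,0,8],[0,0,8],[0,0,8],[0,0,8],[0,0,8],[0,0,8]], gripper=[1,1,1,1,1,1,1,1])

```text
time: 17.15
tcp_pos: [523.4, 70.2, 135.1]
ee_rot: [0.317, 0.948, -0.001, 0.0]
ft_force: [-1.8, -5.0, 2.5]
finger_gap: 38.4
grasp_force: 30.0
```

```bash
python3 - <<'E'
from h import *
plan((522,72,134),145); print(readout.get_state()['moment'].round(3))
E
```

```text
t 17.15 tcp [523.4  70.2 135.1] yang 53.02 tilt [-3.0e-04 -2.2e-03 -1.0e+00] q6 -1.01 F [-1.8 -5.   2.5] gap 38.4 gf 30.0
dp cm [0.22 0.06 0.11] norm 2.5 rotz deg 88.02
[-0.949  0.236  0.016]
```

Request:
apply_moves(dp=[[-0.03,-0.1,0.013],[0,0,0.013],[0,0,0.013],[0,0,0.013],[0,0,0.013],[0,0,0.013],[0,0,0.013]], rot=[[0,0,0],[0,0,8],[0,0,8],[0,0,8],[0,0,8],[0,0,8],[0,0,8]], gripper=[1,1,1,1,1,1,1])

```text
time: 17.85
tcp_pos: [522.6, 69.6, 134.3]
ee_rot: [0.674, 0.739, -0.001, -0.0]
ft_force: [-3.3, -4.5, 4.0]
finger_gap: 38.4
grasp_force: 30.0
```

```bash
python3 - <<'E'
from h import *
plan((522,72,134),145); print(readout.get_state()['moment'].round(3))
E
```

```text
t 17.85 tcp [522.6  69.6 134.3] yang 5.24 tilt [-0.0013 -0.0014 -1.    ] q6 -0.18 F [-3.3 -4.5  4. ] gap 38.4 gf 30.0
dp cm [ 0.24 -0.03  0.03] norm 2.4 rotz deg 40.24
[-0.818  0.737  0.055]
```

Request:
apply_moves(dp=[[-0.08,-0.06,0],[0,0,0],[0,0,0],[0,0,0.013]], rot=[[0,0,0],[0,0,8],[0,0,8],[0,0,8]], gripper=[1,1,1,1])

```text
time: 18.25
tcp_pos: [522.0, 69.4, 133.9]
ee_rot: [0.813, 0.583, -0.001, -0.0]
ft_force: [-3.2, -3.1, 4.8]
finger_gap: 38.6
grasp_force: 30.0
```

```bash
python3 - <<'E'
from h import *
plan((522,72,134),145); print(readout.get_state()['moment'].round(3))
E
```

```text
t 18.25 tcp [522.   69.4 133.9] yang -18.69 tilt [-1.2e-03 -2.0e-04 -1.0e+00] q6 0.23 F [-3.2 -3.1  4.8] gap 38.6 gf 30.0
dp cm [ 0.24 -0.08 -0.01] norm 2.6 rotz deg 16.31
[-0.45   0.68   0.058]
```

Request:
apply_moves(dp=[[0,0,0.013],[0,0,0.013],[0,0,0.013]], rot=[[0,0,8],[0,0,8],[0,0,0]], gripper=[1,1,1])

```text
time: 18.55
tcp_pos: [521.8, 69.6, 133.6]
ee_rot: [0.885, 0.465, -0.001, -0.0]
ft_force: [-4.9, -2.3, 7.0]
finger_gap: 38.5
grasp_force: 30.0
```

```bash
python3 - <<'E'
from h import *
plan((522,72,134),145); print(readout.get_state()['moment'].round(3))
E
```

```text
t 18.55 tcp [521.8  69.6 133.6] yang -34.52 tilt [-1.7e-03  1.0e-04 -1.0e+00] q6 0.51 F [-4.9 -2.3  7. ] gap 38.5 gf 30.0
dp cm [ 0.21 -0.12 -0.04] norm 2.4 rotz deg 0.48
[-0.341  0.96  -0.041]
```

Request:
apply_moves(dp=[[0,-0.05,0],[0,0,0],[0,0,0],[0,0,0]], rot=[[0,0,8],[0,0,8],[0,0,8],[0,0,0]], gripper=[1,1,1,1])

```text
time: 18.95
tcp_pos: [521.3, 70.0, 133.3]
ee_rot: [0.962, 0.272, -0.001, -0.0]
ft_force: [-4.3, -1.8, 3.0]
finger_gap: 38.4
grasp_force: 30.0
```

```bash
python3 - <<'E'
from h import *
plan((522,72,134),145); print(readout.get_state()['moment'].round(3))
E
```

```text
t 18.95 tcp [521.3  70.  133.3] yang -58.42 tilt [-1.8e-03  3.0e-04 -1.0e+00] q6 0.93 F [-4.3 -1.8  3. ] gap 38.4 gf 30.0
dp cm [ 0.16 -0.14 -0.07] norm 2.2 rotz deg -23.42
[-0.31   0.843 -0.08 ]
```

Request:
apply_moves(dp=[[0,0,0],[0,0,0],[0,0,0]], rot=[[0,0,8],[0,0,8],[0,0,0]], gripper=[1,1,1])

```text
time: 19.25
tcp_pos: [521.0, 70.2, 133.1]
ee_rot: [0.991, 0.136, -0.001, -0.0]
ft_force: [-6.1, -1.3, 3.8]
finger_gap: 38.2
grasp_force: 30.0
```

```bash
python3 - <<'E'
from h import *
plan((522,72,134),145); print(readout.get_state()['moment'].round(3))
E
```

```text
t 19.25 tcp [521.   70.2 133.1] yang -74.38 tilt [-2.4e-03  5.0e-04 -1.0e+00] q6 1.21 F [-6.1 -1.3  3.8] gap 38.2 gf 30.0
dp cm [ 0.14 -0.15 -0.09] norm 2.2 rotz deg -39.38
[-0.169  0.975 -0.046]
```

Request:
apply_moves(dp=[[-0.08,0,0],[0,0,0],[0,0,0]], rot=[[0,0,8],[0,0,8],[0,0,0]], gripper=[1,1,1])

```text
time: 19.55
tcp_pos: [520.7, 70.4, 133.1]
ee_rot: [1.0, -0.002, -0.001, -0.001]
ft_force: [-3.4, 2.8, -0.6]
finger_gap: 38.6
grasp_force: 30.0
```

```bash
python3 - <<'E'
from h import *
plan((522,72,134),145); print(readout.get_state()['moment'].round(3))
E
```

```text
t 19.55 tcp [520.7  70.4 133.1] yang -90.28 tilt [-0.0013  0.0011 -1.    ] q6 1.48 F [-3.4  2.8 -0.6] gap 38.6 gf 30.0
dp cm [ 0.13 -0.16 -0.09] norm 2.2 rotz deg -55.28
[0.345 0.632 0.313]
```

Request:
apply_moves(dp=[[0,0,0],[0,0,0],[0,0,0]], rot=[[0,0,8],[0,0,8],[0,0,0]], gripper=[1,1,1])

```text
time: 19.85
tcp_pos: [521.2, 70.5, 133.4]
ee_rot: [0.99, -0.141, -0.0, -0.001]
ft_force: [-1.7, 4.8, 0.1]
finger_gap: 38.9
grasp_force: 30.0
```

```bash
python3 - <<'E'
from h import *
plan((522,72,134),145); print(readout.get_state()['moment'].round(3))
E
```

```text
t 19.85 tcp [521.2  70.5 133.4] yang -106.26 tilt [-1.0e-04  1.3e-03 -1.0e+00] q6 1.76 F [-1.7  4.8  0.1] gap 38.9 gf 30.0
dp cm [ 0.03 -0.17 -0.06] norm 1.8 rotz deg -71.26
[0.671 0.357 0.235]
```

Request:
apply_moves(dp=[[0,0,0],[0,0,0],[0,0,0],[0,0,0],[0,0,0]], rot=[[0,0,0],[0,0,0],[0,0,6],[0,0,0],[0,0,0]], gripper=[1,1,1,1,1], grip_force=60)

```text
time: 20.35
tcp_pos: [521.0, 70.5, 133.4]
ee_rot: [0.981, -0.192, -0.0, -0.0]
ft_force: [-2.2, 6.5, 1.2]
finger_gap: 37.7
grasp_force: 60.0
```

```bash
python3 - <<'E'
from h import *
plan((522,72,134),145); print(readout.get_state()['moment'].round(3))
E
```

```text
t 20.35 tcp [521.   70.5 133.4] yang -112.2 tilt [-6.0e-04  1.1e-03 -1.0e+00] q6 1.87 F [-2.2  6.5  1.2] gap 37.7 gf 60.0
dp cm [ 0.03 -0.18 -0.06] norm 1.9 rotz deg -77.2
[0.898 0.5   0.914]
```

Request:
apply_moves(dp=[[0,0,0],[0,0,0],[0,0,0]], rot=[[0,0,6],[0,0,0],[0,0,0]], gripper=[1,1,1])

```text
time: 20.65
tcp_pos: [521.2, 70.5, 133.6]
ee_rot: [0.97, -0.244, -0.0, -0.001]
ft_force: [-2.3, 6.0, 2.1]
finger_gap: 38.1
grasp_force: 60.0
```

```bash
python3 - <<'E'
from h import *
plan((522,72,134),145); print(readout.get_state()['moment'].round(3))
E
```

```text
t 20.65 tcp [521.2  70.5 133.6] yang -118.21 tilt [-2.0e-04  1.2e-03 -1.0e+00] q6 1.97 F [-2.3  6.   2.1] gap 38.1 gf 60.0
dp cm [ 0.   -0.17 -0.04] norm 1.8 rotz deg -83.21
[0.958 0.483 0.776]
```

Request:
apply_moves(dp=[[0,0,-0.014],[0,0,-0.014],[0,0,-0.014],[0,0,-0.014],[0,0,-0.014],[0,0,-0.014],[0,0,-0.014],[0,0,-0.014]], rot=[[0,0,-4],[0,0,-8],[0,0,-8],[0,0,-8],[0,0,-8],[0,0,-8],[0,0,-8],[0,0,-8]], gripper=[1,1,1,1,1,1,1,1])

```text
time: 21.45
tcp_pos: [521.3, 69.6, 134.3]
ee_rot: [0.961, 0.276, -0.0, -0.0]
ft_force: [0.0, 1.9, -2.0]
finger_gap: 37.8
grasp_force: 60.0
```

```bash
python3 - <<'E'
from h import *
plan((522,72,134),-28); print(readout.get_state()['moment'].round(3))
E
```

```text
t 21.45 tcp [521.3  69.6 134.3] yang -57.99 tilt [-1.e-04  3.e-04 -1.e+00] q6 0.92 F [ 0.   1.9 -2. ] gap 37.8 gf 60.0
dp cm [ 0.19 -0.16  0.03] norm 2.5 rotz deg -29.99
[ 0.201  0.205 -0.081]
```

Request:
apply_moves(dp=[[0,0,-0.014],[0,0,-0.014],[0,0,-0.014],[0,0,-0.014],[0,0,0],[0,0,0],[0,0,0]], rot=[[0,0,-8],[0,0,-8],[0,0,-8],[0,0,-7],[0,0,0],[0,0,0],[0,0,0]], gripper=[1,1,1,1,1,1,1])

```text
time: 22.15
tcp_pos: [521.5, 69.4, 134.9]
ee_rot: [0.856, 0.517, 0.0, 0.0]
ft_force: [4.1, 0.7, -7.9]
finger_gap: 38.1
grasp_force: 60.0
```

```bash
python3 - <<'E'
from h import *
plan((522,72,134),-28); print(readout.get_state()['moment'].round(3))
c=snap('wrist','w6'); w=load('w5')
E
```

```text
t 22.15 tcp [521.5  69.4 134.9] yang -27.71 tilt [ 5.e-04 -3.e-04 -1.e+00] q6 0.39 F [ 4.1  0.7 -7.9] gap 38.1 gf 60.0
dp cm [ 0.25 -0.08  0.09] norm 2.8 rotz deg 0.29
[-0.053 -0.536  0.047]
```

Request:
apply_moves(dp=[[0.02,-0.04,0.06],[0,0,0],[0,0,0],[0,0,0]], rot=[[0,0,0],[0,0,0],[0,0,0],[0,0,0]], gripper=[1,1,1,1])

```text
time: 22.6
tcp_pos: [521.5, 69.7, 134.9]
ee_rot: [0.856, 0.517, 0.0, 0.001]
ft_force: [3.6, -2.3, -5.0]
finger_gap: 37.8
grasp_force: 60.0
```

```bash
python3 - <<'E'
from h import *
plan((522,72,134),-28); s=readout.get_state(); print(s['moment'].round(3),np.abs(s['qd']).max())
c=snap('top','t7'); g=cv2.cvtColor(c['color'],cv2.COLOR_BGR2GRAY)
q=proj(c,[[522,-143,52],[539,-120,52],[505,-120,52],[522,-100,52]]).round(1); print(q.tolist())
u,v=q[0].round().astype(int); print('end profile',g[v,u-10:u+8].tolist(), 'u0',u-10)
u2=int(round((q[1][0]+q[2][0])/2)); print('side profile',g[int(q[1][1])-5:int(q[2][1])+7,u2].tolist(),'v0',int(q[1][1])-5)
E
```

```text
t 22.6 tcp [521.5  69.7 134.9] yang -27.67 tilt [ 1.e-03 -6.e-04 -1.e+00] q6 0.39 F [ 3.6 -2.3 -5. ] gap 37.8 gf 60.0
dp cm [ 0.23 -0.07  0.09] norm 2.5 rotz deg 0.33
[-0.512 -0.75   0.076] 0.0019549887622612163
[[332.9, 225.7], [324.9, 220.0], [325.1, 231.6], [318.1, 225.9]]
end profile [75, 74, 76, 76, 77, 78, 80, 82, 84, 88, 102, 117, 127, 131, 133, 139, 145, 151] u0 323
side profile [156, 152, 145, 139, 135, 140, 141, 115, 85, 76, 76, 76, 75, 77, 78, 78, 79, 95, 127, 143, 144, 139, 131] v0 215
```

```bash
python3 -c "
from h import *
print(ticket.close_job())"
```

```text
the job is handed in; nothing more can be done
None
```

I handed the job in (no verdict came back) with the rail in place against fence and stop, the knob run to its hard stop and backed off about 90° by measured wrist turn, and the gripper still holding it at 60 N.

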